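Set the lamp and hold the specimen box open for inspection

TASK

First, with the specimen box still shut, turn the dial on top of the lamp unit to 5, the long mark in the middle of its scale, which points straight to the rear of the unit. Then raise the hinged lid of the specimen box by its pull to 60 degrees from shut (the long tick on the angle scale beside the hinge) and finish while still holding it there, steady, because it falls shut by itself. Leave the dial at 5 and everything else on the table where it is.

Things in the scene. Friction and masses are not known exactly. Their poses are not given: they have to be found in the camera images.
- specimen_box: Black box 200 (x) x 160 (y) x 90 mm high, bolted down, closed by a flat steel lid with a dark pull. Origin: centre of its underside; z up; -x is its front (to the robot at yaw 0), the hinge runs along y on top of its +x wall. May stand left or right of the lamp unit. On its -y wall, by the hinge, an upright quarter-ring scale, radius 75 mm: a tick each 15 degrees, the longer one at 60.
- lid (a joint): Lid angle in rad: 0 shut, level on the box, growing as the front edge rises; 60 degrees = 1.047; stop at 1.4. The lid is a plate 200 x 160 x 5 mm, about 0.25 to 0.5 kg, on an almost free hinge: let go at any angle, it falls shut.
- lid_pull (a point): Centre of the lid's pull: dark round bar 22 mm thick, 28 mm long, parallel to the hinge, on a 12 mm square stem, its flat ends facing the box's +y and -y. 40 mm above the lid's top face, 135.5 mm above the table when shut, 25 mm in from the front edge. Gripped from above on its flat ends (closing along the box's y) it can turn between the pads as the lid swings. The point turns with the lid.
- lid_hinge (a point): Point on the lid's hinge axis: middle of the box's rear (+x) top edge, 90.5 mm above the table. Axes as the box; the hinge axis is y. The pull's centre is at (-a, 0, b) from here when shut, a = 175 mm, b = 45 mm, and at (-a cos t + b sin t, 0, a sin t + b cos t) at lid angle t.
- lamp_unit: Grey lamp unit 140 (x) x 130 (y) x 60 mm high, bolted down, a black dial on top, a steel light port on its rear (+x). Origin: centre of its underside; z up; -x is its front. The dial axis is upright through its centre. Eleven marks, 0 to 10, run clockwise round the dial from front-left, 30 degrees apart; 0, 5 and 10 are longer (18 mm, not 8); 5 points along the unit's +x.
- dial (a joint): Dial angle in rad, clockwise from above: 0 at mark 0, 0.5236 per mark, 2.618 at mark 5, stop at 5.236 (mark 10). Starts between about marks 0.6 and 3.6; stays where it is left (light friction, 0.04 N m).
- dial_grip (a point): Point on the dial's axis at gripping height, 97 mm above the table. The dial is a 48 mm disc with a straight grip bar across it, 46 mm long, 14 mm thick, its top 7 mm above this point; the white line on top is on the half that points to the scale. The point turns with the dial: its -x points where the white line points, so pinch along its y.
- jar: Bystander: round jar with black cap, 52 mm diameter, 70 mm high; origin under its centre.
- driver: Bystander: screwdriver with black handle lying flat, 160 mm long, 26 mm thick; origin under its middle.
- dish: Bystander: clear flat dish, 80 mm diameter, 14 mm high; origin under its centre.
- organiser: Bystander: clear open compartment box, 110 x 170 x 30 mm; origin under its centre.
- tape_stand: Bystander: white tape dispenser, 60 x 130 mm, 73 mm high; origin under its centre.
- optic_post: Bystander: short steel post with a small black lens mount, 83 mm high; origin under its centre.
- wipe_roll: Bystander: white paper roll standing upright, 100 mm diameter, 100 mm high; origin under its centre.
- tube_block: Bystander: white block 50 x 90 mm with three tubes, 70 mm high; origin under its centre.
There are look-alikes about, which are no part of the job. What is shaped like the lamp_unit but yellow is not meant.

How it is judged:
On the way, in this order (a step that is already met when the one before it is completed fails the run):
1. the dial is at 5 while the lid is still shut (value of joint dial between 2.478 and 2.758 rad and value of joint lid below 0.08 rad), for 0.3 s.
2. the lid is raised to 60 degrees with the fingers on it, the dial still at 5 (value of joint lid between 0.96 and 1.134 rad and value of joint dial between 2.478 and 2.758 rad and contact force between the fingers and specimen_box above 0.3 N), for 0.3 s.
At the end, for the whole second after the job is handed in: The dial stands at 5 (2.618 rad within 0.14 rad), the lid is held still by the fingers at 60 degrees within 5 degrees (contact force over 0.3 N), and no bystander has moved 30 mm (all of step 2 and velocity of joint lid between -0.05 and 0.05 rad/s and distance of each of jar, driver, dish, organiser, tape_stand, optic_post, wipe_roll, tube_block from where it was at the start of the episode below 0.03 m); the arm keeps its last pose, push and grip.
It fails at once if something else on the table was pushed 30 mm or more from its place (distance of any of jar, driver, dish, organiser, tape_stand, optic_post, wipe_roll, tube_block from where it was at the start of the episode above 0.03 m).
It fails at once if the lid was raised before the dial had been set to 5 (value of joint lid above 0.15 rad and not (value of joint dial between 2.478 and 2.758 rad)).
It also fails if it takes over 69 s, if anything falls off the work surface, if the arm or the gripper's body presses on something with over 40 N, if the wrist force passes 120 N, or if a joint passes its speed limit or range.

ROBOT

A 7-joint arm with a two-finger parallel gripper is mounted at the origin on the work surface. World frame = base frame: x ahead of the robot, y to its left, z up, the work surface at z = 0. Lengths are in m, angles in rad, forces in N, time in s.
With the tool pointing down it reaches from about 0.4 to 0.85 m from the base axis. Payload 10.4 kg.
Tool frame: the origin (TCP) lies between the finger pads; the fingertips stand 19 mm ahead of it and the grasp point (between the pads) is the TCP (manip.tips_ahead is the distance from the TCP to the fingertips, in m); z points along the fingers, y is the line along which they close (so a half turn about z gives the same grasp; the last joint's range is limited). The gripper opens to 85 mm and grips with 20 to 120 N. Pads are 22 mm wide; open, the fingers measure 114 mm over their backs; the gripper's body (76 mm by 85 mm) begins 54 mm behind the grasp point. The pads swing forward as they close: fully open they stand 13 mm farther back than shut.
Start: joints at [-1.139, 0.332, -0.065, 1.46, 0.022, 1.35, -0.088], TCP at [0.275, 0.561, 0.25] pointing down, gripper open.
Joint ranges: [-2.6, 2.6], [-0.5, 2.12], [-1.47, 1.34], [0.16, 2.42], [-1.27, 4.41], [0.06, 2.06], [-2.6, 2.6]. Speed limits (rad/s): [2.22, 2.22, 2.79, 2.79, 3.14, 3.14, 3.14].

INTERFACE

Orientations are given as a unit quaternion [x, y, z, w].
In Python, from workcell import manip, viewer gives the robot as it stands.
- The arm moves only by the tool arm_command, never from a script. Its argument "series" is text: rows parted by semicolons, each of 5 numbers parted by spaces: the closure, from 0 (fully open) to 1 (shut), then the shift along the tool's x, y, z normalised to -1 to 1, where 1 is 0.4 m, then the turn about the tool's z normalised to -1 to 1, where 1 is 180 degrees. In form: jaw tx ty tz spin; .... A call has exactly 10 rows; each row shifts and turns the commanded pose from where the row before left it, along the tool's axes as they then stand; what a row does not reach is not made up. A row lasts 1/8 s, in which the tool goes at most 62.5 mm and 10.7 degrees, less where a joint would pass 70% of its speed; a pose out of reach is approached as far as the arm can. A call with a number of a shift or a turn outside -1 to 1 is refused whole. A call with a gripper value outside its range is refused whole. The fingers move at their own pace and stop on an object; "newtons" is the grip in N (left out, the last holds). Time passes only in rows, so rows that do not move let the fingers close, or fill a call up. It gives the time, the measured TCP pose, the force, the opening and the grip force at its end, in the units of the state.
- manip.get_obs(): the state, without advancing time (a new reading comes with each control period).
- viewer.camera(name): name is "side" or "top" or "wrist"; returns a dict with "pixels" (480x640x3 uint8, red, green, blue), "intrinsics" (3x3 intrinsics, pixels), "D" ([k1, k2, p1, p2, k3] as OpenCV has them; the pictures are not rectified), "extrinsics" (4x4, takes a point from world to camera coordinates). Camera axes: x right, y up, looking along -z (the intrinsics and any distortion apply to the point x, -y, -z); pixel columns grow to the right and rows downward; lengths in m; the calibration is good to about 2 mm. A picture is of the moment at which its call begins. There is no depth.
- manip.hand_in(): hands the job in; it is judged then, once.
The state is a dict: "clock": time; "joint_pos": joint angles; "joint_velocities": joint speeds; "tau": joint torques, N m; "position": TCP position; "ee_rot": TCP orientation; "ft_force": force on the tool from outside, world axes, zero at the start; "torque": the same for the moment, N m; "grip_width": opening from 0.0 (shut) to 1.0 (fully open); "grasp_force": force on a finger pad.
Only numpy, scipy, OpenCV 4.12 (cv2) and the standard library are available. Lean on these libraries where they do the work, as an engineer would, in place of code of your own. Each camera call takes 0.05 s, during which the arm holds its last target. There are 200 camera calls.

## Working session

There is one attempt and no reset: what is moved stays moved. The work goes in short steps, Python scripts to look and compute and a tool call to move; the robot and the scene stay as the last step left them, time stands still between calls to the robot, and variables do not carry over. Pictures are saved under pics/ and viewed, at most 10 in all, crops included, and the job is handed in when it is done.

Besides the shell and the picture viewer there is one more tool, called by a JSON object that holds its "fn" and its "kwargs", one argument or row to a line. arm_command: Moves the arm, as the interface text tells. Scaled input: -1 to 1 covers 0.4 m each way for a shift and 180 degrees each way for a turn. Its arguments: {"type":"object","properties":{"series":{"type":"string"},"newtons":{"type":"number"}},"required":["series"]}

```bash
mkdir -p pics; cat > h.py <<'E'
import numpy as np, cv2
from workcell import manip, viewer
def shot(n):
    c=viewer.camera(n); cv2.imwrite(f'pics/{n}_{int(manip.get_obs()["clock"]*100)}.png',c['pixels'][:,:,::-1]); return c
def ray(c,uv):
    K=np.array(c['intrinsics'],float);D=np.array(c['D'],float);T=np.array(c['extrinsics'])
    p=cv2.undistortPoints(np.array(uv,float).reshape(-1,1,2),K,D).reshape(-1,2)
    d=np.c_[p[:,0],-p[:,1],-np.ones(len(p))]@T[:3,:3]
    return -T[:3,:3].T@T[:3,3], d
def plane(c,uv,z):
    o,d=ray(c,uv); return o+d*((z-o[2])/d[:,2])[:,None]
def proj(c,P):
    T=np.array(c['extrinsics']);q=np.atleast_2d(P)@T[:3,:3].T+T[:3,3]
    return cv2.projectPoints(q*[1,-1,-1],np.zeros(3),np.zeros(3),np.array(c['intrinsics'],float),np.array(c['D'],float))[0].reshape(-1,2)
E
python3 - <<'E'
from h import *
import os
for n in ['top','side']:
    c=shot(n); print(n,ray(c,[[320,240]]),np.round(c['D'],3))
print(os.listdir('pics'));o=manip.get_obs();print(o['position'],o['ee_rot'],o['clock'],manip.tips_ahead)
E
```

```text
top (array([0.22483833, 0.01990953, 1.60573985]), array([[ 0.19321674, -0.01828963, -0.9812677 ]])) [-0.139  0.     0.     0.     0.   ]
side (array([ 0.49226091, -0.91048139,  0.79535988]), array([[ 0.03034314,  0.82234322, -0.56830645]])) [-0.024  0.     0.     0.     0.   ]
['top_5.png', 'side_10.png']
[0.27443688 0.56118951 0.24961648] [ 2.25480621e-01  9.74247458e-01 -6.03231877e-04 -1.23784425e-04] 0.1 0.019
```

View pics/top_5.png

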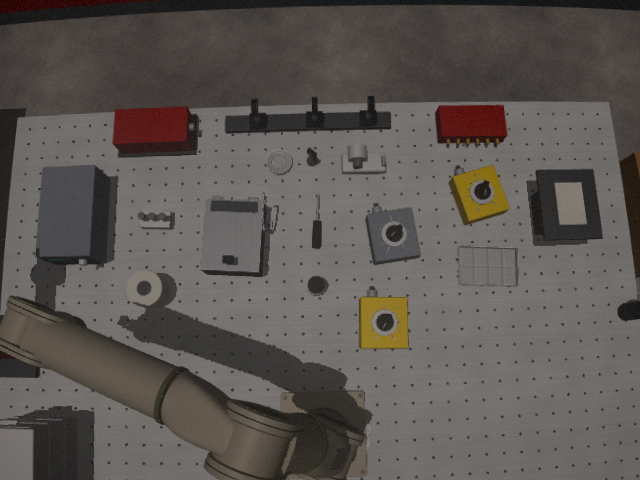

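View pics/side_10.png

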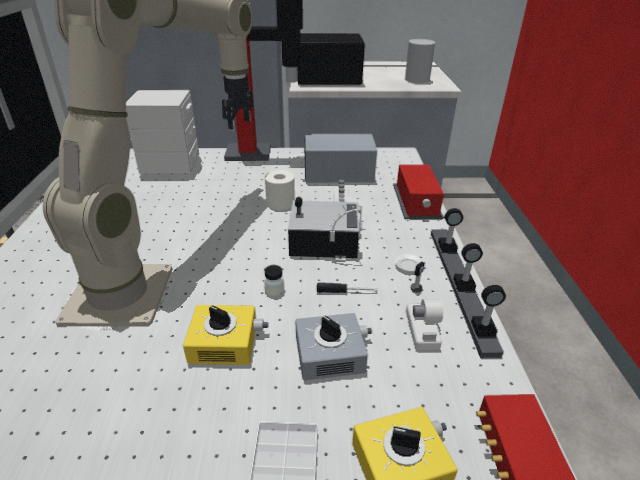

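The top view has three units of this shape: yellow at (384,322), yellow at (480,193) and grey at (393,235). The grey one fits the lamp_unit. The specimen box is at (235,237) with its pull at (230,260). Next is an enlarged crop with both.

```bash
python3 - <<'E'
from h import *
im=cv2.imread('pics/top_5.png')
a=cv2.resize(im[200:270,358:428],(560,560),interpolation=cv2.INTER_CUBIC)
a=cv2.resize(a,(400,400)); b=cv2.resize(im[185:285,190:290],(400,400),interpolation=cv2.INTER_CUBIC)
cv2.imwrite('pics/crop1.png',np.hstack([a,b]))
E
```

```text
(no output)
```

View pics/crop1.png

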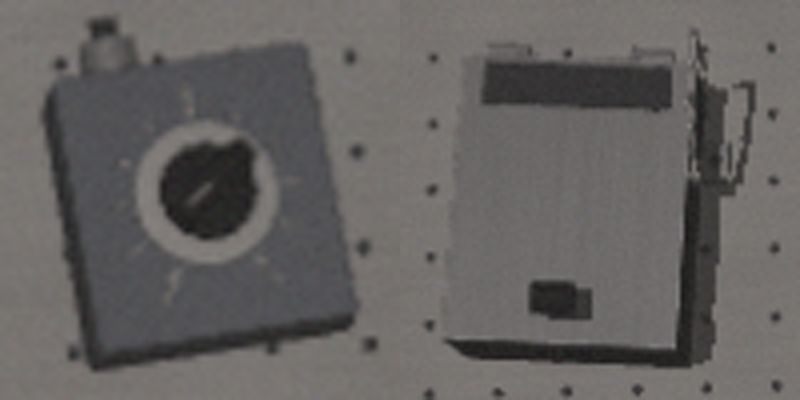

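The left half shows the grey lamp unit, with its white line pointing front-left (roughly mark 1) and the dial centre near pixel (394,234). The right half shows the box, with the pull near (229,259).

```bash
python3 - <<'E'
from h import *
c=viewer.camera('top'); im=c['pixels']
f=lambda L,s,o:[[x/s+o[0]-.5,y/s+o[1]-.5] for x,y in L]
s=400/70
cor=plane(c,f([(50,88),(308,42),(355,318),(93,358)],s,(358,200)),.06)
print('lamp corners',cor.round(4).tolist(),cor.mean(0).round(4),np.linalg.norm(np.diff(cor,axis=0),axis=1).round(3))
dial=plane(c,f([(208,192)],s,(358,200)),.062);print('dial',dial.round(4))
l=plane(c,f([(213,184),(188,205)],s,(358,200)),.104);d=l[1]-l[0];print('line',l.round(4).tolist(),np.degrees(np.arctan2(d[1],d[0])))
r=np.diff(cor,axis=0);print('edge angles',np.degrees(np.arctan2(r[:,1],r[:,0])))
b=plane(c,f([(463,55),(690,60),(678,348),(443,340)],4,(90,185)),.0955)
print('lid corners',b.round(4).tolist(),b.mean(0),np.linalg.norm(np.diff(b,axis=0),axis=1).round(3));r=np.diff(b,axis=0);print(np.degrees(np.arctan2(r[:,1],r[:,0])))
print('pull',plane(c,f([(552,298)],4,(90,185)),.1455))
w=viewer.camera('wrist');o=manip.get_obs();print(ray(w,[[320,240]]),np.round(w['D'],3),np.round(w['intrinsics'],1),o['position'])
E
```

```text
lamp corners [[0.5974, -0.1411, 0.06], [0.6174, -0.2704, 0.06], [0.4785, -0.2845, 0.06], [0.4627, -0.1556, 0.06]] [ 0.539  -0.2129  0.06  ] [0.131 0.14  0.13 ]
dial [[ 0.5426 -0.2158  0.062 ]]
line [[0.5378, -0.212, 0.104], [0.5279, -0.1995, 0.104]] 128.1816307049579
edge angles [ -81.21613383 -174.19860907   96.99590344]
lid corners [[0.6491, 0.3067, 0.0955], [0.6407, 0.1486, 0.0955], [0.4403, 0.1585, 0.0955], [0.4497, 0.3181, 0.0955]] [0.54497772 0.23297286 0.0955    ] [0.158 0.201 0.16 ]
[-93.03595228 177.15717858  86.63001937]
pull [[0.46830985 0.23639273 0.1455    ]]
(array([0.20965701, 0.59226235, 0.37380802]), array([[ 0.26783679, -0.13315356, -0.95434056]])) [0.01 0.   0.   0.   0.  ] [[340.8   0.  320.6]
 [  0.  340.8 234.8]
 [  0.    0.    1. ]] [0.27446183 0.56130935 0.24985406]
```

{"fn": "arm_command", "kwargs": {
  "series": "0 -0.0725 -0.0725 0 0;0 -0.0725 -0.0725 0 0;0 -0.0725 -0.0725 0 0;0 -0.0725 -0.0725 0 0;0 -0.0725 -0.0725 0 0;0 -0.0725 -0.0725 0 0;0 -0.0725 -0.0725 0 0;0 -0.0725 -0.0725 0 0;0 -0.0725 -0.0725 0 0;0 -0.0725 -0.0725 0 0",
  "newtons": 40
}}

```text
clock: 1.45
position: [0.4079, 0.1722, 0.2503]
ee_rot: [0.225, 0.974, 0.0, 0.0]
ft_force: [0.3, -0.5, -0.0]
grip_width: 0.997
grasp_force: 0.0
```

{"fn": "arm_command", "kwargs": {
  "series": "0 -0.0725 -0.0725 0 0;0 -0.0725 -0.0725 0 0;0 -0.0725 -0.0725 0 0;0 -0.0725 -0.0725 0 0;0 -0.0725 -0.0725 0 0;0 -0.0725 -0.0725 0 0;0 -0.0725 -0.0725 0 0;0 -0.0725 -0.0725 0 0;0 -0.0725 -0.0725 0 0;0 -0.0725 -0.0725 0 0"
}}

```text
clock: 2.7
position: [0.5412, -0.2154, 0.2502]
ee_rot: [0.225, 0.974, 0.0, 0.0]
ft_force: [-0.2, 0.0, 0.6]
grip_width: 0.997
grasp_force: 0.0
```

{"fn": "arm_command", "kwargs": {
  "series": "0 0 0 0 0.05;0 0 0 0 0.05;0 0 0 0 0.045;0 0 0 0 0;0 0 0 0 0;0 0 0 0 0;0 0 0 0 0;0 0 0 0 0;0 0 0 0 0;0 0 0 0 0"
}}

```text
clock: 3.95
position: [0.5408, -0.2143, 0.2503]
ee_rot: [0.44, 0.898, 0.0, -0.0]
ft_force: [-0.6, 0.2, -1.0]
grip_width: 0.999
grasp_force: 0.0
```

```bash
python3 - <<'E'
from h import *
o=manip.get_obs();print(o['clock'],o['position'],o['ee_rot'],o['joint_pos'])
c=viewer.camera('wrist');cv2.imwrite('pics/w1.png',c['pixels'][:,:,::-1])
print(proj(c,[[.541,-.2145,.062],[.538,-.212,.104]]))
E
```

```text
3.95 [ 0.54080168 -0.21434064  0.25026033] [ 4.39558104e-01  8.98214157e-01  1.98500231e-05 -2.04578906e-05] [-0.31398837  0.27840414  0.74407229  1.61440456 -0.19316987  1.32443726
  1.11881313]
[[320.79624214 213.62934414]
 [319.85161863 220.60501165]]
```

View pics/w1.png

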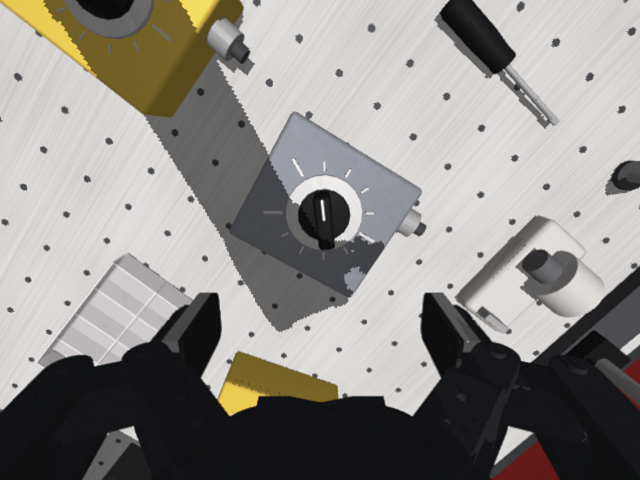

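The wrist view shows the dial ring centred near (324,213). The bar runs from about (321,195) to (328,247), with the white line pointing up at (322,210). The longer marks are at (296,167) and (271,212), and the light port is at right.

```bash
python3 - <<'E'
from h import *
c=viewer.camera('wrist');im=c['pixels'].astype(int)
g=im.max(2)
m=(g<45).astype(np.uint8);m[:160]=0;m[275:]=0;m[:,:280]=0;m[:,375:]=0
n,L,S,C=cv2.connectedComponentsWithStats(m);k=1+S[1:,4].argmax();print(S[k],C[k])
# white line inside dark disc
w=np.zeros_like(m);w[196:226,316:332]=(im.min(2)[196:226,316:332]>110)
ys,xs=np.nonzero(w);print(xs.min(),xs.max(),ys.min(),ys.max())
P=plane(c,np.c_[xs,ys],.104);mu=P.mean(0);v=np.linalg.svd(P[:,:2]-mu[:2])[2][0];print('line mu',mu,np.degrees(np.arctan2(v[1],v[0]))%180,np.ptp((P[:,:2]-mu[:2])@v))
# lamp top corners
cor=plane(c,[(294,112),(421,191),(350,299),(231,236)],.06);print(cor.round(4).tolist(),cor.mean(0),np.linalg.norm(np.diff(cor,axis=0),axis=1))
r=np.diff(cor,axis=0);print(np.degrees(np.arctan2(r[:,1],r[:,0])))
# white ring fit
ring=(im.min(2)>190).astype(np.uint8);ring[:172]=0;ring[256:]=0;ring[:,:282]=0;ring[:,368:]=0
print('ring',plane(c,[(324,213)],.062))
b=plane(c,[(321,193),(328,247)],.104);print('bar mid',b.mean(0),np.linalg.norm(b[1]-b[0]),np.degrees(np.arctan2(*(b[0]-b[1])[[1,0]])))
E
```

```text
[ 298  190   51   60 2008] [323.60806773 217.33914343]
321 325 200 220
line mu [ 0.5343855  -0.20378167  0.104     ] 133.08252054502685 0.016694364639551294
[[0.4675, -0.1578, 0.06], [0.6014, -0.141, 0.06], [0.6194, -0.2669, 0.06], [0.4866, -0.2853, 0.06]] [ 0.54372828 -0.21275447  0.06      ] [0.13500472 0.12722038 0.13412525]
[   7.14105909  -81.86676016 -172.14895984]
ring [[ 0.5430034  -0.21217711  0.062     ]]
bar mid [ 0.5410663 -0.2096427  0.104    ] 0.045826549847334294 135.19763702544827
```

{"fn": "arm_command", "kwargs": {
  "series": "0 0 0.0043 0 -0.028;0 0 0 0.05 0;0 0 0 0.05 0;0 0 0 0.05 0;0 0 0 0.05 0;0 0 0 0.05 0;0 0 0 0.05 0;0 0 0 0.05 0;0 0 0 0.03 0;0 0 0 0 0"
}}

```text
clock: 5.3
position: [0.5417, -0.2132, 0.0974]
ee_rot: [0.4, 0.917, -0.0, -0.001]
ft_force: [0.1, 0.9, -0.0]
grip_width: 1.001
grasp_force: 0.0
```

{"fn": "arm_command", "kwargs": {
  "series": "1 0 0 0 0;1 0 0 0 0;1 0 0 0 0;1 0 0 0 0;1 0 0 0 0;1 0 0 0 0;1 0 0 0 0;1 0 0 0 0;1 0 0 0 0;1 0 0 0 0"
}}

```text
clock: 6.55
position: [0.543, -0.2128, 0.0988]
ee_rot: [0.399, 0.917, 0.001, 0.001]
ft_force: [2.9, 4.5, 4.4]
grip_width: 0.16
grasp_force: 44.5
```

{"fn": "arm_command", "kwargs": {
  "series": "1 0 0 0 0.05;1 0 0 0 0.05;1 0 0 0 0.05;1 0 0 0 0.05;1 0 0 0 0.05;1 0 0 0 0.05;1 0 0 0 0.05;1 0 0 0 0.05;1 0 0 0 0.05;1 0 0 0 0.05"
}}

```text
clock: 7.8
position: [0.5414, -0.2126, 0.0987]
ee_rot: [0.932, 0.363, -0.0, -0.001]
ft_force: [-5.9, 6.5, 13.6]
grip_width: 0.154
grasp_force: 45.8
```

{"fn": "arm_command", "kwargs": {
  "series": "1 0 0 0 0.05;1 0 0 0 0.05;1 0 0 0 0.05;1 0 0 0 0.046;1 0 0 0 0;1 0 0 0 0;1 0 0 0 0;1 0 0 0 0;1 0 0 0 0;1 0 0 0 0"
}}

```text
clock: 9.05
position: [0.5411, -0.2119, 0.0987]
ee_rot: [0.998, 0.066, -0.001, -0.002]
ft_force: [-7.4, 10.1, 17.6]
grip_width: 0.154
grasp_force: 46.4
```

{"fn": "arm_command", "kwargs": {
  "series": "0 0 0 0 0;0 0 0 0 0;0 0 0 0 0;0 0 0 0 0;0 0 0 -0.05 0;0 0 0 -0.08 0;0 0 0 -0.08 0;0 0 0 -0.08 0;0 0 0 -0.08 0;0 0 0 0 0"
}}

```text
clock: 10.3
position: [0.5429, -0.2143, 0.2497]
ee_rot: [0.998, 0.066, 0.002, 0.001]
ft_force: [0.3, 0.0, -0.8]
grip_width: 0.995
grasp_force: 0.0
```

```bash
python3 - <<'E'
from h import *
o=manip.get_obs();print(o['clock'],o['position'],o['ee_rot'],o['joint_pos'])
c=viewer.camera('wrist');cv2.imwrite('pics/w2.png',c['pixels'][:,:,::-1])
print(proj(c,[[.542,-.2125,.062]]))
E
```

```text
10.3 [ 0.54287841 -0.21431867  0.24967342] [9.97816376e-01 6.60114757e-02 2.15003436e-03 5.84714598e-04] [-0.64718557  0.49196212  1.27900348  1.6263035  -0.48047077  1.38123014
 -0.74769611]
[[317.49812864 215.99404277]]
```

View pics/w2.png

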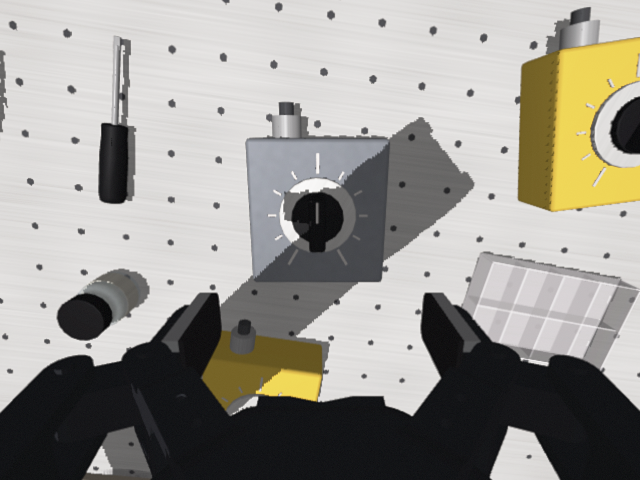

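The wrist view shows the white line at (317,212) pointing straight at the long mark 5 at (317,162), so the dial is set. Now I'll go to the box.

{"fn": "arm_command", "kwargs": {
  "series": "0 0 0 0 -0.05;0 0 0 0 -0.05;0 0 0 0 -0.05;0 0 0 0 -0.05;0 0 0 0 -0.05;0 0 0 0 -0.05;0 0 0 0 -0.05;0 0 0 0 -0.05;0 0 0 0 -0.05;0 0 0 0 -0.05"
}}

```text
clock: 11.6
position: [0.5417, -0.2132, 0.2457]
ee_rot: [0.657, 0.754, -0.0, -0.001]
ft_force: [-0.3, -0.0, 0.3]
grip_width: 1.0
grasp_force: 0.0
```

{"fn": "arm_command", "kwargs": {
  "series": "0 0.114 -0.0035 0 0;0 0.114 -0.0035 0 0;0 0.114 -0.0035 0 0;0 0.114 -0.0035 0 0;0 0.114 -0.0035 0 0;0 0.114 -0.0035 0 0;0 0.114 -0.0035 0 0;0 0.114 -0.0035 0 0;0 0.114 -0.0035 0 0;0 0.114 -0.0035 0 0"
}}

```text
clock: 12.85
position: [0.4672, 0.2379, 0.2459]
ee_rot: [0.659, 0.752, -0.0, -0.0]
ft_force: [0.3, -0.4, 0.0]
grip_width: 1.001
grasp_force: 0.0
```

{"fn": "arm_command", "kwargs": {
  "series": "0 0 0 0 -0.05;0 0 0 0 -0.05;0 0 0 0 -0.05;0 0 0 0 -0.05;0 0 0 0 -0.05;0 0 0 0 -0.05;0 0 0 0 -0.05;0 0 0 0 -0.05;0 0 0 0 -0.041;0 0 0 0 0"
}}

```text
clock: 14.1
position: [0.4677, 0.2365, 0.2458]
ee_rot: [0.027, 1.0, -0.0, -0.0]
ft_force: [0.7, 0.4, 1.0]
grip_width: 1.0
grasp_force: 0.0
```

```bash
python3 - <<'E'
from h import *
o=manip.get_obs();print(o['clock'],o['position'],o['ee_rot'],o['joint_pos'])
c=viewer.camera('wrist');cv2.imwrite('pics/w3.png',c['pixels'][:,:,::-1])
print(proj(c,[[.469,.2365,.1465],[.65,.3067,.0955],[.6407,.1486,.0955],[.44,.1585,.0955],[.4497,.318,.0955]]))
E
```

```text
14.1 [0.46768204 0.2365227  0.24578615] [ 2.68941037e-02  9.99638122e-01 -3.74131577e-04 -4.37868960e-04] [-1.064066    0.10911882  0.5512698   1.75852537 -0.05917553  1.29161469
  1.01793679]
[[321.8241155  244.7716355 ]
 [403.10987596 400.50728069]
 [241.13688461 399.85360845]
 [223.7959062  196.20937466]
 [420.47495462 197.53382292]]
```

View pics/w3.png

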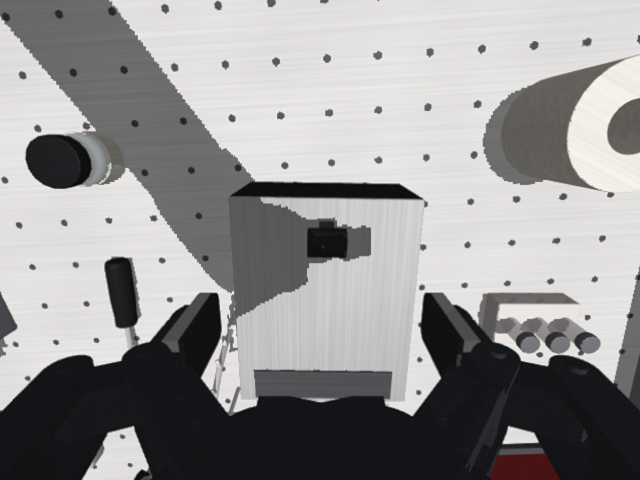

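The wrist view shows the pull bar spanning pixels (307..347, 228..257), the lid's front corners at (230,196) and (424,200), and the lid shut.

```bash
python3 - <<'E'
from h import *
c=viewer.camera('wrist');
for z in (.1355,.1465): print(plane(c,[(307,242.5),(347,242.5),(327,242.5)],z).round(4).tolist())
e=plane(c,[(230,196.5),(424,200)],.0955);d=e[1]-e[0];print(e,np.linalg.norm(d),np.degrees(np.arctan2(d[1],d[0]))-90)
E
```

```text
[[0.4704, 0.2258, 0.1355], [0.472, 0.2547, 0.1355], [0.4712, 0.2402, 0.1355]]
[[0.4669, 0.2265, 0.1465], [0.4684, 0.254, 0.1465], [0.4677, 0.2402, 0.1465]]
[[0.44045504 0.16360829 0.0955    ]
 [0.45216516 0.32106677 0.0955    ]] 0.15789331292876296 -4.253235863766733
```

{"fn": "arm_command", "kwargs": {
  "series": "0 -0.0055 0.0065 0 0;0 0 0 0.05 0;0 0 0 0.05 0;0 0 0 0.05 0;0 0 0 0.05 0;0 0 0 0.05 0;0 0 0 0.025 0;0 0 0 0 0;0 0 0 0 0;0 0 0 0 0",
  "newtons": 30
}}

```text
clock: 15.45
position: [0.4707, 0.2396, 0.137]
ee_rot: [0.026, 1.0, 0.0, 0.0]
ft_force: [0.3, 0.2, -0.5]
grip_width: 0.996
grasp_force: 0.0
```

{"fn": "arm_command", "kwargs": {
  "series": "1 0 0 0 0;1 0 0 0 0;1 0 0 0 0;1 0 0 0 0;1 0 0 0 0;1 0 0 0 0;1 0 0 0 0;1 0 0 0 0;1 0 0 0 0;1 0 0 0 0"
}}

```text
clock: 16.7
position: [0.4704, 0.2405, 0.1367]
ee_rot: [0.026, 1.0, 0.001, 0.0]
ft_force: [-0.4, 5.5, 1.4]
grip_width: 0.32
grasp_force: 34.4
```

```bash
python3 - <<'E'
from h import *
o=manip.get_obs();print(o['clock'],o['position'],o['ee_rot'],o['ft_force'],o['torque'],o['grip_width']*85)
a,b=.175,.045
t=np.radians(np.arange(0,61,3));x=-a*np.cos(t)+b*np.sin(t);z=a*np.sin(t)+b*np.cos(t)
# tool x ~ -(box x), tool z = -up
print(np.c_[-np.diff(x)/.4,-np.diff(z)/.4].round(4).tolist(), x[-1]-x[0],z[-1]-z[0])
E
```

```text
16.7 [0.47037952 0.24046729 0.13668193] [2.60602236e-02 9.99659972e-01 8.43440903e-04 3.07018849e-04] [-0.43786627  5.51247427  1.35312395] [ 1.05402053  0.07226816 -0.34607672] 27.22584468155383
[[-0.0065, -0.0227], [-0.0077, -0.0224], [-0.0088, -0.0219], [-0.01, -0.0214], [-0.0111, -0.0209], [-0.0122, -0.0203], [-0.0132, -0.0196], [-0.0142, -0.0189], [-0.0152, -0.0181], [-0.0161, -0.0173], [-0.017, -0.0165], [-0.0178, -0.0155], [-0.0186, -0.0146], [-0.0194, -0.0136], [-0.02, -0.0126], [-0.0207, -0.0115], [-0.0212, -0.0104], [-0.0218, -0.0093], [-0.0222, -0.0081], [-0.0226, -0.0069]] 0.12647114317029973 0.12905444566227675
```

{"fn": "arm_command", "kwargs": {
  "series": "1 -0.0065 0 -0.0227 0;1 -0.0077 0 -0.0224 0;1 -0.0088 0 -0.0219 0;1 -0.01 0 -0.0214 0;1 -0.0111 0 -0.0209 0;1 -0.0122 0 -0.0203 0;1 -0.0132 0 -0.0196 0;1 -0.0142 0 -0.0189 0;1 -0.0152 0 -0.0181 0;1 -0.0161 0 -0.0173 0"
}}

```text
clock: 17.95
position: [0.516, 0.2374, 0.2176]
ee_rot: [0.026, 1.0, 0.0, -0.001]
ft_force: [0.1, 5.2, -4.8]
grip_width: 0.32
grasp_force: 32.4
```

{"fn": "arm_command", "kwargs": {
  "series": "1 -0.017 0 -0.0165 0;1 -0.0178 0 -0.0155 0;1 -0.0186 0 -0.0146 0;1 -0.0194 0 -0.0136 0;1 -0.02 0 -0.0126 0;1 -0.0207 0 -0.0115 0;1 -0.0212 0 -0.0104 0;1 -0.0218 0 -0.0093 0;1 -0.0222 0 -0.0081 0;1 -0.0226 0 -0.0069 0"
}}

```text
clock: 19.2
position: [0.5973, 0.232, 0.2656]
ee_rot: [0.027, 1.0, -0.0, 0.0]
ft_force: [-2.0, 0.1, -1.3]
grip_width: 0.319
grasp_force: 31.2
```

{"fn": "arm_command", "kwargs": {
  "series": "1 0 0 0 0;1 0 0 0 0;1 0 0 0 0;1 0 0 0 0;1 0 0 0 0;1 0 0 0 0;1 0 0 0 0;1 0 0 0 0;1 0 0 0 0;1 0 0 0 0"
}}

```text
clock: 20.45
position: [0.5967, 0.232, 0.2653]
ee_rot: [0.027, 1.0, -0.0, -0.0]
ft_force: [-1.3, -4.6, 0.6]
grip_width: 0.323
grasp_force: 31.5
```

```bash
python3 - <<'E'
from h import *
c=viewer.camera('side');im=c['pixels'][:,:,::-1]
cv2.imwrite('pics/s2.png',cv2.resize(im[140:290,255:415],(800,600)[:2] if 0 else (640,600),interpolation=cv2.INTER_CUBIC))
o=manip.get_obs();print(o['clock'],o['position'],o['ft_force'],o['torque'])
h=np.array([.6448,.2297,.0905])
y=np.radians(-3.5);R=np.array([[np.cos(y),-np.sin(y),0],[np.sin(y),np.cos(y),0],[0,0,1]])
for t in np.radians([55,60,65]): print((proj(c,h+R@[-.2*np.cos(t),-.08,.2*np.sin(t)])-[255,140])*4, (proj(c,h+R@[0,-.08,0])-[255,140])*4)
E
```

```text
20.5 [0.59671983 0.23202916 0.26533968] [-2.30242151 -5.3309452   1.28451898] [-1.12577481  0.32369439 -0.1930176 ]
[[253.95578942 150.3160717 ]] [[416.00440519 366.0277941 ]]
[[276.91607908 137.7760194 ]] [[416.00440519 366.0277941 ]]
[[301.23592506 127.01109686]] [[416.00440519 366.0277941 ]]
```

View pics/s2.png

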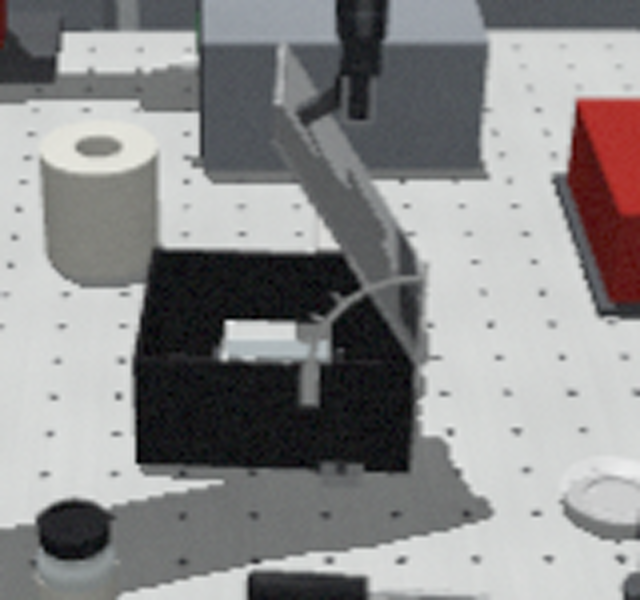

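The side crop shows the lid held open. Its near edge runs from the hinge at (418,362) to the front corner at about (276,140), against a predicted (277,138) for 60°. The TCP moved +126 mm in x and +129 mm in z, which matches the 60° arc.

```bash
python3 -c "
from workcell import manip
print(manip.hand_in())"
```

```text
the job is handed in; nothing more can be done
None
```

I set the dial to 5 with the box still shut, then raised the lid to about 60° and handed in at about 20.5 s while still holding it; the hand-in returned no verdict.

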